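# Clamp a dry-bath block with a cam quick-release

## Robot

A 6-joint arm with a two-finger parallel gripper is mounted at the origin on a cart in front of the work surface, level with it; the furniture and walls round the work are solid. World frame = base frame: x ahead of the robot, y to its left, z up, the work surface at z = 0. Lengths are in m, angles in degrees, forces in N, time in s.
With the tool pointing down it reaches from about 0.3 to 0.75 m from the base axis. Payload 8.5 kg.
Tool frame: the origin (TCP) lies between the finger pads; the fingertips stand 19 mm ahead of it and the grasp point (between the pads) is the TCP; z points along the fingers, y is the direction in which the jaws open and shut (so a half turn about z gives the same grasp; the last joint's range is limited). The gripper opens to 85 mm and grips with 20 to 120 N. Pads are 22 mm wide; open, the fingers measure 114 mm over their backs; the gripper's body (76 mm by 85 mm) begins 54 mm behind the grasp point. The pads swing forward as they close: fully open they stand 13 mm farther back than shut.
Start: joints at [-12.336, 21.807, 74.336, -0, 83.858, -12.336], TCP at [0.55, 0, 0.25] pointing down, gripper open.
Joint ranges: [-178.18, 178.18], [-50.72, 133.34], [12.68, 142.11], [-81.47, 261.47], [9.98, 163.14], [-165.26, 165.26]. Speed limits (degrees/s): [136.94, 136.94, 180, 180, 180, 180].

## Interface

Orientations are given as a 3x3 rotation matrix whose columns are the frame's x, y, z axes.
In Python, from rig import env gives the robot as it stands.
- The arm moves only by the shell command python3 -m pendant 'ROWS' [OPENING] [FORCE]. ROWS is JSON, a list of rows, each a list of 2 entries, a list of its own where there are three numbers: the shift along the tool's x, y, z scaled (see below), then the turn, a rotation vector about the tool's x, y, z scaled (see below). A call has 1 to 20 rows; each row shifts and turns the commanded pose from where the row before left it, along the tool's axes as they then stand; what a row does not reach is not made up. The controller multiplies each number of a shift by 0.1 m and each number of a turn by pi/2 rad. A row lasts 1/8 s, in which the tool goes at most 62.5 mm and 10.7 degrees, less where a joint would pass 70% of its speed; a pose out of reach is approached as far as the arm can. A call with a number of a shift or a turn outside -1 to 1 is refused whole. A call with a gripper value outside its range is refused whole. OPENING is the gripper command: -1 is shut, 1 is fully open, values between are in proportion, set as the call begins (- or left out, the last holds). The fingers move at their own pace and stop on an object; FORCE is the grip in N (left out, the last holds). Time passes only in rows, so rows that do not move let the fingers close. It gives the time, the measured TCP pose, the force and the opening at its end, in the units of the state.
- env.observe(): the state, without advancing time (a new reading comes with each control period).
- env.get_image(name): name is "scene" or "side" or "wrist"; returns a dict with "image" (480x640x3 uint8, red, green, blue), "K" (3x3 intrinsics, pixels), "R" (3x3) and "t" (3): a world point X has camera coordinates R X + t. Camera axes: x right, y down, z forward; pixel columns grow to the right and rows downward; lengths in m; the calibration is good to about 2 mm. A picture is of the moment at which its call begins. There is no depth.
- env.close_job(): hands the job in, once; it reports no verdict.
The state is a dict: "time_s": time; "q": joint angles; "qvel": joint speeds; "joint_efforts": joint torques, N m; "position": TCP position; "tool_rot": TCP orientation; "ft_force": force on the tool from outside, world axes, zero at the start; "wrist_torque": the same for the moment, N m; "grip_width": finger opening in m.
Only numpy, scipy, OpenCV 4.12 (cv2) and the standard library are available. Lean on these libraries where they do the work, as an engineer would, in place of code of your own. Each camera call takes 0.05 s, during which the arm holds its last target.

## Task

Clamp the aluminium dry-bath block on the clamp stand. Flip the cam lever fully up to open it, then set the block squarely on the stand's plate between the scribed lines, its plain end first under the arm and home against the grey housing; then, with the lever still open, tighten the adjusting nut clockwise until its bar points straight along the arm, and flip the lever fully down again so that the foot presses on the block. Do not tip the block over, leave the clamp and block so, and do not disturb the other things on the counter.

Things in the scene. Friction and masses are not known exactly. Their poses are not given: they have to be found in the camera images.
- home (a point): point fixed in the clamp stand: where the block's centre (point block_mid) lies when home on the plate; 30 mm above the counter. x points from the plate's open front back to the grey housing, y to the stand's left, z up. The stand, fixed to the counter, has an aluminium plate 165 (x) x 100 (y) x 12 mm, from 71 mm before to 94 mm behind this point
- stop (a point): centre of the front face (the stop, 116 mm wide) of the grey cam housing, 45 mm behind point home; same axes. The housing is 44 mm deep, its top 55 mm above the counter. 22 mm behind this face a vertical rod carries a steel arm, 26 mm wide, that reaches 40 mm forward of this face over the plate, and has the foot under it
- foot: rubber foot, 22 mm diameter, under the arm's front end, 23 mm before point stop; origin at the centre of its underside: about 58 to 60 mm above the counter with the lever open and the nut loose (block top on the plate: 48 mm), 46 to 49 mm closed. Sprung (4 N/mm): it presses with about 15 N when the lever is down on the block and the nut's bar is along the arm
- lever (a joint): angle of the cam lever (rad): 0 fully down, level (clamped), 1.25 fully up (open; each radian raises the arm 10 mm). It turns about a level axis along the stand's x, stays where it is left and takes about 5 N at the grip. Starts down
- lever_hinge (a point): point on the lever's axis, fixed in the stand, 36 mm above the counter, at the right (-y) end of the housing. The lever runs from it towards the stand's -y when down
- lever_grip (a point): point on the lever to grip, 88 mm from its axis and 28 mm before its rounded end; the lever is a dark steel bar 16 mm wide (along the stand's x: pinch it across this) and 11 mm thick, 116 mm long
- nut (a joint): angle of the adjusting nut (rad), growing as it is turned clockwise seen from above: 0 when its bar lies along the arm (the stand's x), range -1.45 to 0.5. Each radian lowers the arm 3 mm. It stays where it is left (0.08 N m friction). Starts at -1.3 to -0.8
- nut_grip (a point): centre of the nut's bar, on the vertical axis of the rod, at the height to grip; x axis along the bar. The bar is dark steel, 64 mm long, 14 mm thick, 18 mm high, with 16 mm of round collar under it, above the arm; the end of the rod (12 mm thick) may stand up to 8 mm out of its top. Rises and falls with the arm
- block_mid (a point): centre of the loose aluminium dry-bath block, 90 (x) x 58 (y) x 36 mm high, 0.3 to 0.5 kg. Nine round wells in its top at the -x two thirds; its +x end is plain, without wells, and goes to the housing. Starts on the counter at the left, plain end roughly away from the robot
- block_land (a point): centre of the plain area on top of the block, 31 mm towards its +x end from the centre, on the top face
- tape_mid (a point): centre of a roll of tape lying on the counter, 69 mm diameter, 18 mm high: bystander
- ctrl_mid (a point): centre of a small white bottle, 42 mm diameter, 62 mm high: bystander
- dish_mid (a point): centre of a clear dish, 58 mm diameter, 12 mm high: bystander

How it is judged:
By the outcome, as a careful person would: the job done as asked, in the order asked, and still so for the second after the job is handed in, with the robot touching nothing.
It also fails if it takes over 72 s, if anything falls off the work surface, if the arm or the gripper's body presses on something with over 40 N, if the wrist force passes 120 N, or if a joint passes its speed limit or range.

## Working session

There is one attempt and no reset: what is moved stays moved. The work goes in short steps, Python scripts to look and compute and a shell command to move; the robot and the scene stay as the last step left them, time stands still between calls to the robot, and variables do not carry over. Pictures are saved under pics/ and viewed, and the job is handed in when it is done.

```bash
ls; mkdir -p pics; python3 - <<'E'
from rig import env
import cv2
o=env.observe();print(o)
for n in ["scene","side","wrist"]:
    d=env.get_image(n);cv2.imwrite(f"pics/a_{n}.png",d["image"][:,:,::-1]);print(n,d["K"].tolist(),d["R"].tolist(),d["t"].tolist())
E
```

```text
pics
{'time_s': 0.0, 'q': array([-1.23363413e+01,  2.18417288e+01,  7.43843396e+01, -7.77160236e-04,
        8.38578368e+01, -1.23353186e+01]), 'qvel': array([ 0.12341482,  0.00391733, -0.10179296, -0.02242593,  0.10907835,
       -0.01243459]), 'joint_efforts': array([-1.00240642e-03, -4.48466885e+01, -2.31285810e+01, -2.87182611e-04,
        4.73836102e-03,  1.77242771e-05]), 'position': array([5.49739083e-01, 4.60595706e-05, 2.49707271e-01]), 'tool_rot': array([[ 1.66030952e-05,  9.99998972e-01, -1.43349109e-03],
       [ 9.99999955e-01, -1.61734948e-05,  2.99699294e-04],
       [ 2.99675802e-04, -1.43349600e-03, -9.99998928e-01]]), 'ft_force': array([ 0.66713704, -0.3300507 ,  0.15599968]), 'wrist_torque': array([-0.0016291 , -0.01631219, -0.01105232]), 'grip_width': 0.08564100694319852}
scene [[483.13417926676516, 0.0, 316.9768149424176], [0.0, 483.13417926676516, 231.12581820717665], [0.0, 0.0, 1.0]] [[0.8915587979058655, -0.452825688099119, 0.008473846482403428], [-0.3103782300353818, -0.6245087828695908, -0.7166966823132681], [0.3298306598798108, 0.6363471350735396, -0.6973335353236262]] [-0.4368100258422549, 0.25486241079160704, 0.9180897057261639]
side [[503.666644462873, 0.0, 324.38710500885264], [0.0, 503.666644462873, 238.17963292672331], [0.0, 0.0, 1.0]] [[-0.998789556588266, -0.04918655419413043, -0.0003233213927394211], [-0.027137639824525057, 0.5565194584906836, -0.8303912576767596], [0.041024019244455846, -0.8293773418702394, -0.5571806301705816]] [0.5362893615755955, 0.047830606279080694, 1.4154598226616857]
wrist [[421.6984160381819, 0.0, 324.9685493485904], [0.0, 421.6984160381819, 242.57437463887163], [0.0, 0.0, 1.0]] [[0.9999962445441187, -0.0015908496288591057, -0.0022316126725412415], [-0.0008319521158552497, -0.9520644308613457, 0.30589643238250025], [-0.0026112742749109666, -0.3058934270070591, -0.9520621789360932]] [-0.5490069696060565, -0.03871766644272771, 0.38183815832091866]
```

View pics/a_scene.png

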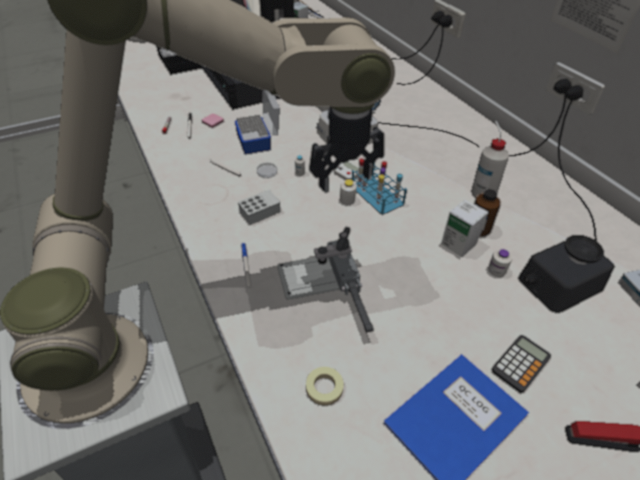

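View pics/a_side.png

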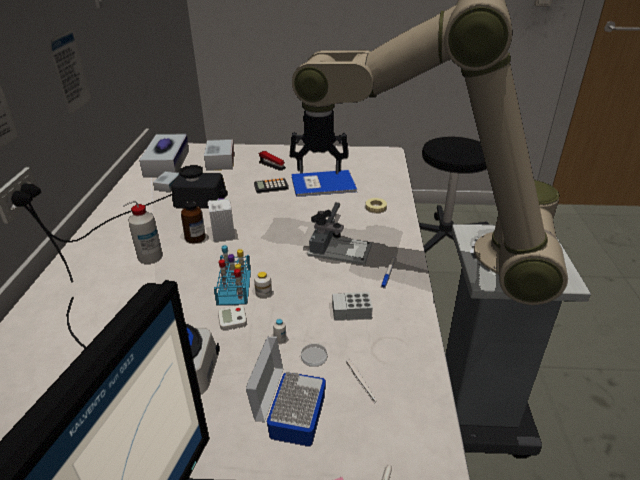

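View pics/a_wrist.png

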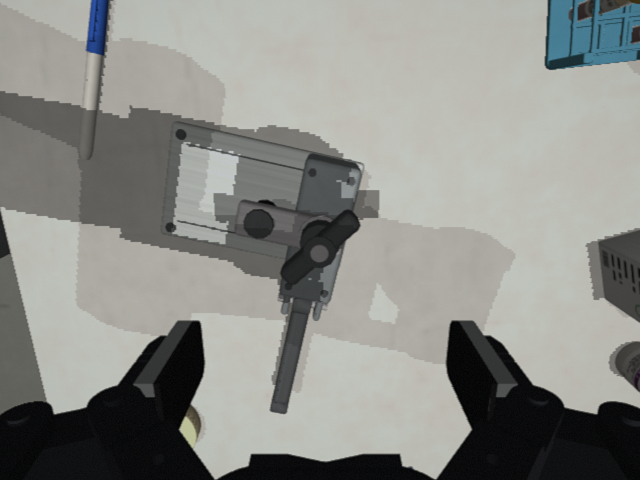

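The scene view shows the stand at about (320,275), the block at (260,207) and the tape at (325,386). In the wrist view, the plate's front corners are near (175,122) and (162,237), and the lever end is near (279,410). Next I'll zoom in.

```bash
python3 - <<'E'
import cv2
a=cv2.imread("pics/a_wrist.png")[100:430,140:400];cv2.imwrite("pics/b_w.png",cv2.resize(a,None,fx=1.8,fy=1.8,interpolation=cv2.INTER_CUBIC)) 
a=cv2.imread("pics/a_scene.png")[150:350,220:420];b=cv2.imread("pics/a_side.png")[180:380,250:450]
cv2.imwrite("pics/b_s.png",cv2.hconcat([cv2.resize(x,None,fx=2,fy=2,interpolation=cv2.INTER_CUBIC) for x in (a,b)]))
E
```

```text
(no output)
```

View pics/b_w.png

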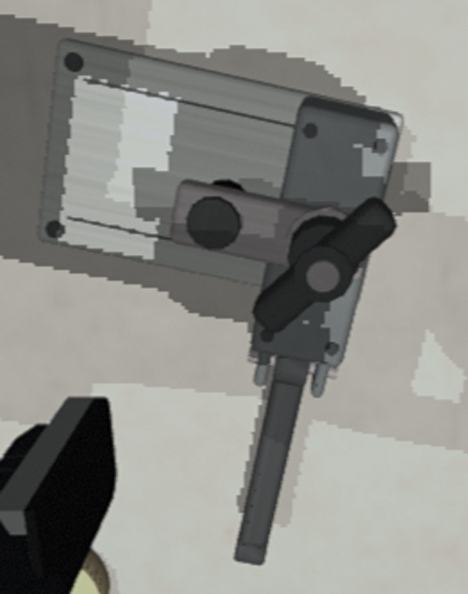

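View pics/b_s.png

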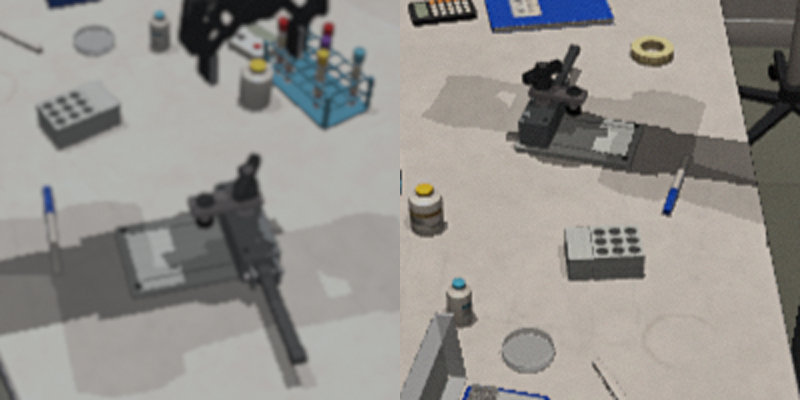

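```bash
cat > h.py <<'E'
import numpy as np
from rig import env
def ray(d,u,v,z):
    K,R,t=map(np.array,(d["K"],d["R"],d["t"]))
    r=R.T@np.linalg.inv(K)@np.array([u,v,1.]);c=-R.T@t
    return c+r*(z-c[2])/r[2]
def proj(d,X):
    p=np.array(d["R"])@X+d["t"];p=np.array(d["K"])@p;return p[:2]/p[2]
E
python3 - <<'E'
from h import *
np.set_printoptions(precision=4,suppress=True)
d=env.get_image("wrist")
P=lambda u,v,z:ray(d,140+u/1.8,100+v/1.8,z)
fl,fr,bl=P(62,38,.012),P(40,242,.012),P(403,113,.012)
print(fl,fr,bl,np.linalg.norm(fl-fr),np.linalg.norm(bl-fl))
a=bl-fl;print(np.degrees(np.arctan2(a[1],a[0])));b=fl-fr;print(np.degrees(np.arctan2(-b[0],b[1])))
for n,u,v,z in [("hfl",303,97,.055),("hbl",397,118,.055),("lev end L",237,557,.036),("R",265,563,.036),("nut",323,273,.1),("foot",214,222,.07),
 ("nute1",258,315,.095),("nute2",383,212,.095)]: print(n,P(u,v,z))
for n,(u,v,z) in {"scrL0":(82,80,.012),"scrL1":(293,125,.012),"scrR0":(65,217,.012),"scrR1":(172,240,.012)}.items(): print(n,P(u,v,z))
s=env.get_image("scene");q=env.get_image("side")
# block corners
S=lambda u,v,z:ray(s,220+u/2,150+v/2,z); Q=lambda u,v,z:ray(q,250+(u-400)/2,180+v/2,z)
print("scene blk top",[S(*p,.036) for p in [(37,110),(97,80),(122,100),(57,133)]])
print("side blk top",[Q(*p,.036) for p in [(565,228),(634,225),(644,251),(567,254)]])
for n,z,(u,v),(u2,v2) in [("tape",.009,(324,386),(376,205)),("bot",.05,(348,187),(263,275))]: print(n,ray(s,u,v,z),ray(q,u2,v2,z))
E
```

```text
[0.4248 0.0682 0.012 ] [ 0.403  -0.0295  0.012 ] [0.5823 0.0339 0.012 ] 0.10015293173287716 0.16112908921969357
-12.292525996718965
-12.582252032001197
hfl [0.5369 0.0459 0.055 ]
hbl [0.576  0.0372 0.055 ]
lev end L [ 0.4974 -0.1988  0.036 ]
R [ 0.5123 -0.2027  0.036 ]
nut [ 0.5455 -0.0156  0.1   ]
foot [ 0.4999 -0.0036  0.07  ]
nute1 [ 0.5195 -0.0349  0.095 ]
nute2 [0.5683 0.0071 0.095 ]
scrL0 [0.4321 0.0494 0.012 ]
scrL1 [0.5302 0.0283 0.012 ]
scrR0 [ 0.4169 -0.0167  0.012 ]
scrR1 [ 0.4689 -0.0286  0.012 ]
scene blk top [array([0.4075, 0.268 , 0.036 ]), array([0.4968, 0.289 , 0.036 ]), array([0.5095, 0.2387, 0.036 ]), array([0.4144, 0.2175, 0.036 ])]
side blk top [array([0.5056, 0.2355, 0.036 ]), array([0.422 , 0.2258, 0.036 ]), array([0.4112, 0.2727, 0.036 ]), array([0.5016, 0.2824, 0.036 ])]
tape [ 0.3803 -0.244   0.009 ] [ 0.3818 -0.247   0.009 ]
bot [0.6767 0.1943 0.05  ] [0.6815 0.1874 0.05  ]
```

```bash
python3 -m pendant '[[[-0.35,-0.08,0.2],[0,0,0]],[[-0.35,-0.08,0.2],[0,0,0]],[[-0.35,-0.08,0.2],[0,0,0]],[[-0.34,-0.08,0.2],[0,0,0]],[[-0.34,-0.07,0.2],[0,0,0]],[[0,0,0],[0,0,0.069]],[[0,0,0],[0,0,0.069]],[[0,0,0],[0,0,0]]]' 0 30
python3 - <<'E'
from h import *
import cv2
print(env.observe()["position"],env.observe()["tool_rot"])
for n in ["wrist","scene","side"]:
    d=env.get_image(n);cv2.imwrite(f"pics/c_{n}.png",d["image"][:,:,::-1])
    np.savez(f"c_{n}.npz",**d)
E
```

```text
time_s: 1.3
position: [0.511, -0.1731, 0.1503]
tool_rot: [[0.214, 0.977, -0.0], [0.977, -0.214, 0.0], [0.0, -0.0, -1.0]]
ft_force: [0.4, -0.9, -0.4]
grip_width: 0.0424
[ 0.51095634 -0.1730905   0.15027156] [[ 2.14321668e-01  9.76763133e-01 -6.94765687e-05]
 [ 9.76763135e-01 -2.14321665e-01  3.75555785e-05]
 [ 2.17925706e-05 -7.59111252e-05 -9.99999997e-01]]
```

View pics/c_wrist.png

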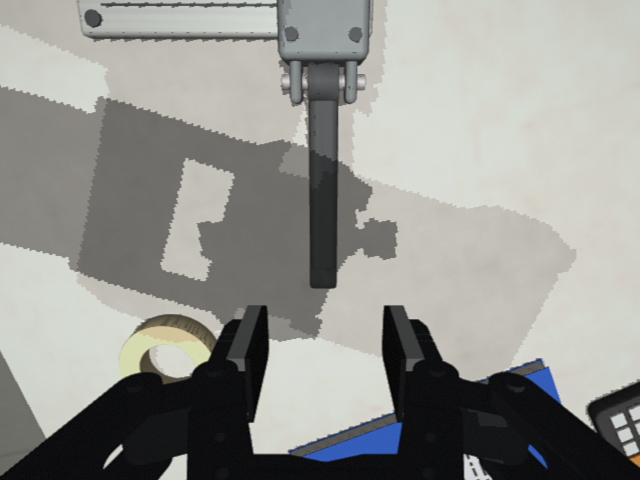

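View pics/c_scene.png

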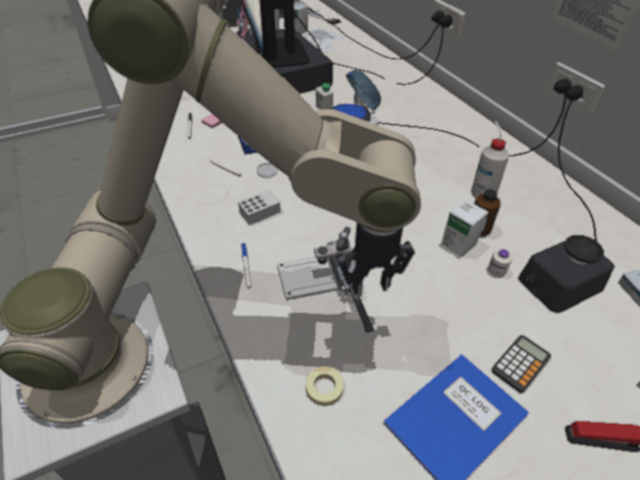

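The wrist view shows the lever upright in the picture, so the yaw matches. Its end is at (323,287), and the hinge pins are at (286,82) and (362,82).

```bash
python3 - <<'E'
from h import *
np.set_printoptions(precision=4,suppress=True)
d=dict(np.load("c_wrist.npz"))
R=env.observe()["tool_rot"];p=env.observe()["position"]
T=lambda u,v,z:(R.T@(ray(d,u,v,z)-p))
for n,a in {"end":(323,287,.0415),"endL":(310,270,.0415),"endR":(337,270,.0415),"topL":(309,110,.0415),"topR":(337,110,.0415),"pin":(324,82,.036),"fr":(81,38,.012),"hR":(278,55,.055),"hRr":(367,55,.055)}.items(): print(n,ray(d,*a),T(*a))
print(T(93,18,.012))
E
```

```text
end [ 0.5042 -0.1962  0.0415] [-0.0242 -0.0017  0.1088]
endL [ 0.499  -0.1838  0.0415] [-0.0132 -0.0094  0.1088]
endR [ 0.5147 -0.1873  0.0415] [-0.0132  0.0066  0.1088]
topL [ 0.519  -0.0955  0.0415] [ 0.0773 -0.0087  0.1088]
topR [ 0.5334 -0.0987  0.0415] [0.0773 0.0061 0.1088]
pin [ 0.5298 -0.0834  0.036 ] [ 0.0914 -0.0007  0.1143]
fr [ 0.4007 -0.0297  0.012 ] [ 0.1164 -0.1383  0.1383]
hR [ 0.5108 -0.0679  0.055 ] [ 0.1026 -0.0226  0.0953]
hRr [ 0.5523 -0.0771  0.055 ] [0.1025 0.02   0.0953]
[ 0.1265 -0.1298  0.1383]
```

View pics/c_side.png

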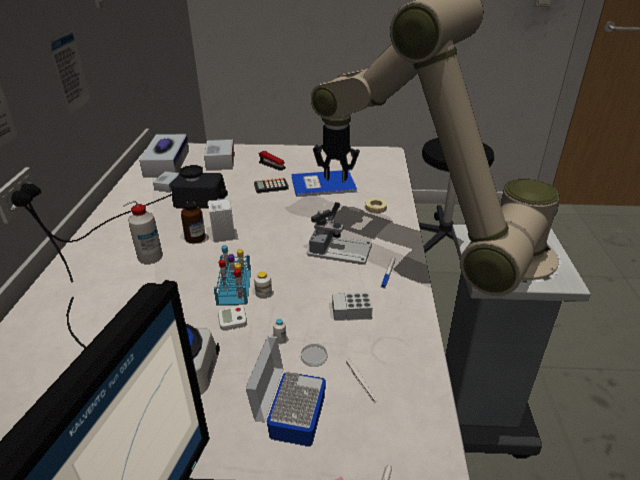

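```bash
python3 -m pendant '[[[0.03,-0.01,0.3],[0,0,0]],[[0,0,0.3],[0,0,0]],[[0,0,0.3],[0,0,0]],[[0,0,0.23],[0,0,0]],[[0,0,0],[0,0,0]]]' 0 30
python3 -m pendant '[[[0,0,0],[0,0,0]],[[0,0,0],[0,0,0]],[[0,0,0],[0,0,0]],[[0,0,0],[0,0,0]]]' -1 30
```

```text
time_s: 2.08
position: [0.5101, -0.1694, 0.0362]
tool_rot: [[0.214, 0.977, -0.003], [0.977, -0.214, 0.002], [0.001, -0.003, -1.0]]
ft_force: [0.5, 0.4, 0.3]
grip_width: 0.0426
time_s: 2.58
position: [0.5105, -0.17, 0.0379]
tool_rot: [[0.215, 0.977, 0.0], [0.977, -0.215, -0.0], [-0.0, 0.0, -1.0]]
ft_force: [-5.3, -0.4, 5.5]
grip_width: 0.0152
```

```bash
python3 -m pendant '[[[0.007,0,-0.112],[0,0,0]],[[0.021,0,-0.11],[0,0,0]],[[0.035,0,-0.107],[0,0,0]],[[0.049,0,-0.102],[0,0,0]],[[0.061,0,-0.094],[0,0,0]]]'
python3 -m pendant '[[[0.073,0,-0.086],[0,0,0]],[[0.083,0,-0.076],[0,0,0]],[[0.092,0,-0.065],[0,0,0]],[[0.1,0,-0.052],[0,0,0]],[[0.106,0,-0.039],[0,0,0]],[[0,0,0],[0,0,0]],[[0,0,0],[0,0,0]]]'
python3 - <<'E'
from h import *
import cv2
for n in ["side","scene"]:
    d=env.get_image(n);cv2.imwrite(f"pics/d_{n}.png",cv2.resize(d["image"][180:340,250:450,::-1],None,fx=2,fy=2))
E
```

```text
time_s: 3.2
position: [0.5143, -0.1526, 0.0904]
tool_rot: [[0.215, 0.977, -0.0], [0.977, -0.215, -0.0], [-0.0, -0.0, -1.0]]
ft_force: [-0.3, -0.2, -12.3]
grip_width: 0.0154
time_s: 4.08
position: [0.5242, -0.1081, 0.1225]
tool_rot: [[0.215, 0.977, 0.001], [0.977, -0.215, 0.0], [0.0, 0.001, -1.0]]
ft_force: [-5.5, 1.8, 3.8]
grip_width: 0.0153
```

View pics/d_side.png

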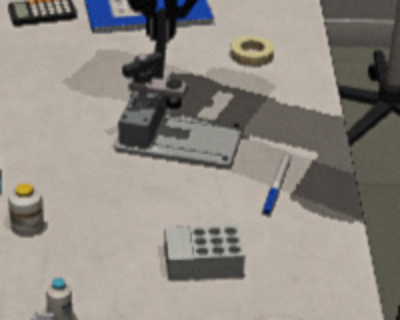

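View pics/d_scene.png

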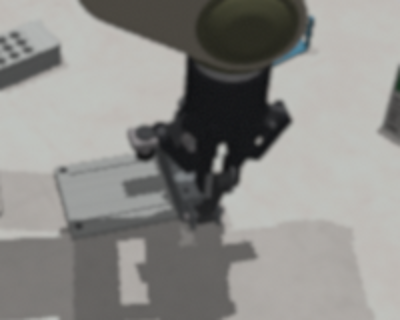

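```bash
python3 -m pendant '[[[0.05,0,-0.01],[0,0,0]],[[0,0,0],[0,0,0]],[[0,0,0],[0,0,0]]]'
```

```text
time_s: 4.55
position: [0.525, -0.1047, 0.1233]
tool_rot: [[0.215, 0.977, -0.0], [0.977, -0.215, -0.002], [-0.002, 0.0, -1.0]]
ft_force: [-6.1, -5.3, 3.8]
grip_width: 0.0151
```

```bash
python3 -m pendant '[[[0,0,0],[0,0,0]],[[0,0,0],[0,0,0]],[[0,0,-0.42],[0,0,0]],[[0,0,-0.42],[0,0,0]],[[0,0,-0.42],[0,0,0]],[[0.48,-0.204,0],[0,0,0]],[[0.48,-0.204,0],[0,0,0]],[[0.48,-0.204,0],[0,0,0]],[[0.48,-0.204,0],[0,0,0]],[[0.48,-0.204,0],[0,0,0]],[[0.48,-0.204,0],[0,0,0]],[[0.48,-0.204,0],[0,0,0]]]' 0 30
python3 -m pendant '[[[0,0,0],[0,0,0.11]],[[0,0,0],[0,0,0.11]],[[0,0,0],[0,0,0.11]],[[0,0,0],[0,0,0.11]],[[0,0,0],[0,0,0.11]],[[0,0,0],[0,0,0.11]],[[0,0,0],[0,0,0.11]],[[0,0,0],[0,0,0]]]' 1
python3 - <<'E'
from h import *
import cv2
print(env.observe()["q"])
for n in ["wrist","scene","side"]:
    d=env.get_image(n);cv2.imwrite(f"pics/e_{n}.png",d["image"][:,:,::-1])
    np.savez(f"e_{n}.npz",**d)
E
```

```text
time_s: 6.05
position: [0.4577, 0.2571, 0.2489]
tool_rot: [[0.215, 0.977, 0.001], [0.977, -0.215, 0.001], [0.001, 0.001, -1.0]]
ft_force: [1.1, 0.6, 0.3]
grip_width: 0.0428
time_s: 7.05
position: [0.4582, 0.2553, 0.2487]
tool_rot: [[0.989, 0.146, 0.001], [0.146, -0.989, 0.001], [0.001, -0.001, -1.0]]
ft_force: [-1.1, -0.4, 0.2]
grip_width: 0.0856
[1.61737904e+01 1.92959272e+01 7.85267892e+01 2.49501270e-02
 8.21372102e+01 9.77987904e+01]
```

View pics/e_wrist.png

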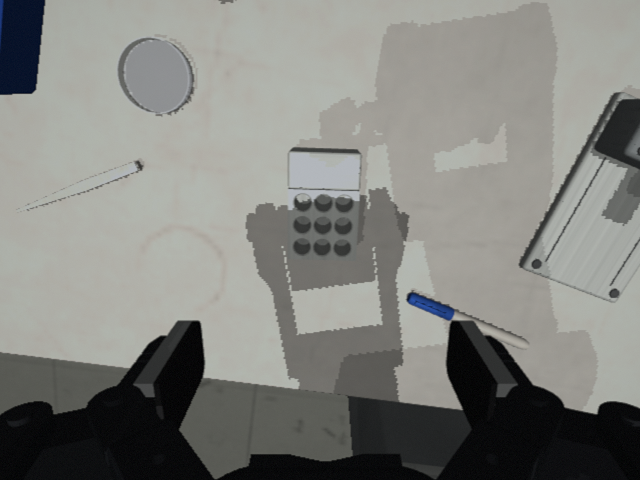

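View pics/e_side.png

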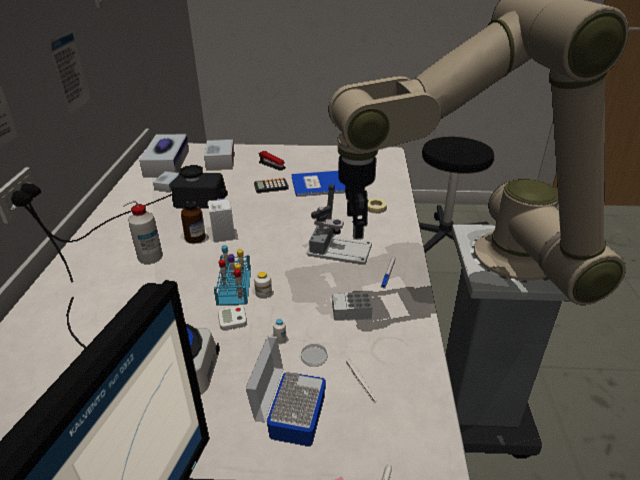

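View pics/e_scene.png

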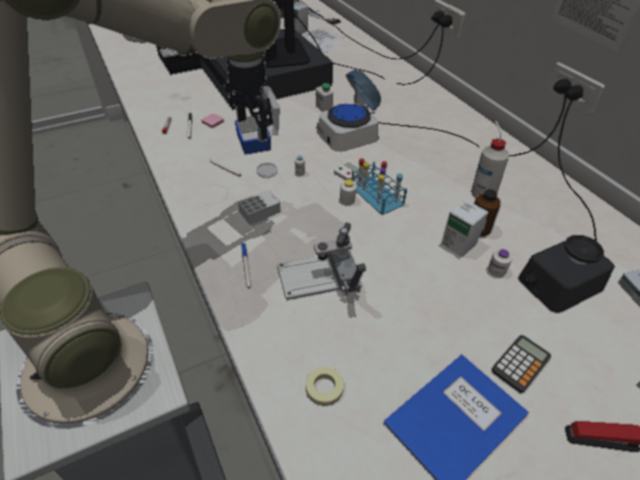

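The lever is up, visible in the scene view at (355,275). In the wrist view the block stands square at u 289–360, with its plain end up at v≈150, so the tool is already aligned with it.

```bash
python3 - <<'E'
from h import *
import cv2
np.set_printoptions(precision=4,suppress=True)
d=dict(np.load("e_wrist.npz"))
im=cv2.cvtColor(d["image"],cv2.COLOR_RGB2BGR)
cv2.imwrite("pics/e_z.png",cv2.resize(im[130:270,270:380],None,fx=4,fy=4,interpolation=cv2.INTER_CUBIC))
cv2.imwrite("pics/e_z2.png",cv2.resize(im[80:310,510:640],None,fx=2.5,fy=2.5,interpolation=cv2.INTER_CUBIC))
E
```

```text
(no output)
```

View pics/e_z.png

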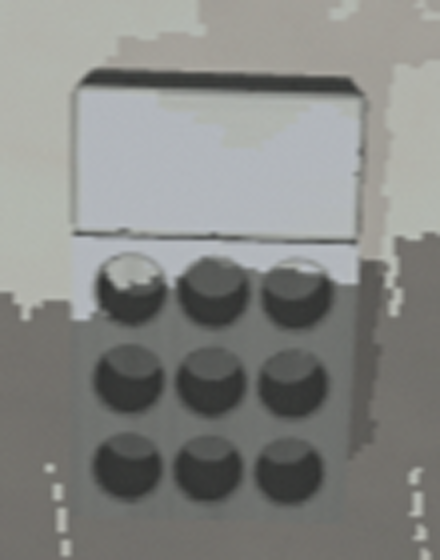

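View pics/e_z2.png

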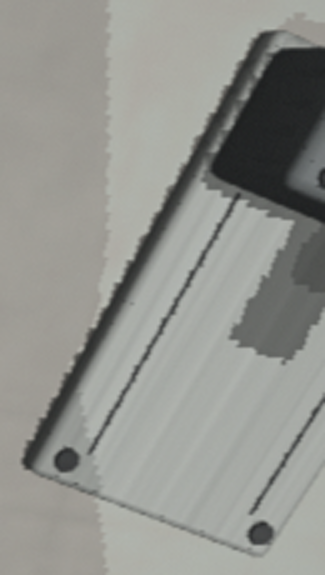

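```bash
python3 - <<'E'
from h import *
np.set_printoptions(precision=4,suppress=True)
d=dict(np.load("e_wrist.npz"))
P=lambda u,v,z=.036:ray(d,270+u/4,130+v/4,z)
tl,tr,bl,br=P(78,87),P(362,95),P(73,517),P(348,517)
for a,b in [(tl,tr),(bl,br),(tl,bl),(tr,br),(P(72,235),P(357,242))]: v=b-a;print(np.linalg.norm(v),np.degrees(np.arctan2(v[1],v[0])))
c=(tl+tr+bl+br)/4;print("c",c)
o=env.observe();R=o["tool_rot"];p=o["position"]
print("tool",R.T@(c-p), p, R)
W=[P(u,v) for u,v in [(131,290),(213,292),(297,294),(128,380),(211,382),(293,384),(127,468),(208,468),(289,471)]]
Wc=np.mean(W,0);print("wells centre",Wc,[ (W[0]-W[6]),(W[2]-W[8])])
v=W[0]+W[1]+W[2]-W[6]-W[7]-W[8];print(np.degrees(np.arctan2(v[1],v[0])))
Q=lambda u,v,z=.012:ray(d,510+u/2.5,80+v/2.5,z)
fl,fr=Q(25,466),Q(266,556);v=fl-fr;print("plate",fl,fr,np.linalg.norm(v),np.degrees(np.arctan2(-v[0],v[1])))
l0,l1=Q(90,454),Q(238,197);v=l1-l0;print("scr",l0,l1,np.degrees(np.arctan2(v[1],v[0])),Q(252,513))
print("hfl",Q(212,175,.055), Q(212,175,.05))
E
```

```text
0.05583263254341707 -83.29486464568528
0.058500565957547136 -81.69106653716509
0.08994204910194525 -173.87121706419887
0.08831733815848619 -172.1657851732492
0.057541845947600645 -83.12356127333351
c [0.4574 0.2572 0.036 ]
tool [-0.0004 -0.002   0.2127] [0.4581 0.2552 0.2487] [[ 0.9891  0.1471  0.0002]
 [ 0.1471 -0.9891  0.0003]
 [ 0.0002 -0.0002 -1.    ]]
wells centre [0.4427 0.2559 0.036 ] [array([0.0381, 0.0041, 0.    ]), array([ 0.0378,  0.0043, -0.    ])]
6.420709528469661
plate [0.4237 0.0708 0.012 ] [ 0.4016 -0.0294  0.012 ] 0.10254414090199285 -12.420461623505457
scr [0.4317 0.0486 0.012 ] [0.5284 0.0272 0.012 ] -12.471221869686255 [ 0.4178 -0.018   0.012 ]
hfl [0.5344 0.0656 0.055 ] [0.5343 0.0625 0.05  ]
```

```bash
python3 -m pendant '[[[0,0,0],[0,0,0.017]],[[-0.31,-0.014,0],[0,0,0]],[[0,0,0.5],[0,0,0]],[[0,0,0.5],[0,0,0]],[[0,0,0.5],[0,0,0]],[[0,0,0.4],[0,0,0]],[[0,0,0.32],[0,0,0]],[[0,0,0],[0,0,0]]]' 1 60
python3 -m pendant '[[[0,0,0],[0,0,0]],[[0,0,0],[0,0,0]],[[0,0,0],[0,0,0]],[[0,0,0],[0,0,0]]]' -1 60
```

```text
time_s: 8.2
position: [0.4263, 0.2526, 0.0252]
tool_rot: [[0.993, 0.118, -0.004], [0.118, -0.993, -0.001], [-0.004, 0.001, -1.0]]
ft_force: [-0.7, 0.3, -0.1]
grip_width: 0.0854
time_s: 8.7
position: [0.4279, 0.2531, 0.0283]
tool_rot: [[0.993, 0.118, 0.003], [0.118, -0.993, 0.001], [0.003, -0.001, -1.0]]
ft_force: [-0.4, -0.2, 6.4]
grip_width: 0.057
```

```bash
python3 -m pendant '[[[0,0,-0.3],[0,0,0]],[[0,0,-0.5],[0,0,0]],[[-0.115,0.45,0],[0,0,0]],[[-0.115,0.45,0],[0,0,0]],[[-0.115,0.45,0],[0,0,0]],[[-0.115,0.45,0],[0,0,0]],[[-0.115,0.45,0],[0,0,0]],[[0,0,0],[0,0,0.107]],[[0,0,0],[0,0,0.107]],[[0,0,0],[0,0,0]]]'
python3 - <<'E'
from h import *
import cv2
for n in ["wrist","scene","side"]:
    d=env.get_image(n);cv2.imwrite(f"pics/f_{n}.png",d["image"][:,:,::-1])
    np.savez(f"f_{n}.npz",**d)
E
```

```text
time_s: 9.95
position: [0.3963, 0.0226, 0.1072]
tool_rot: [[0.977, -0.215, 0.001], [-0.215, -0.977, -0.0], [0.001, -0.0, -1.0]]
ft_force: [-0.3, 0.4, -2.8]
grip_width: 0.0564
```

View pics/f_wrist.png

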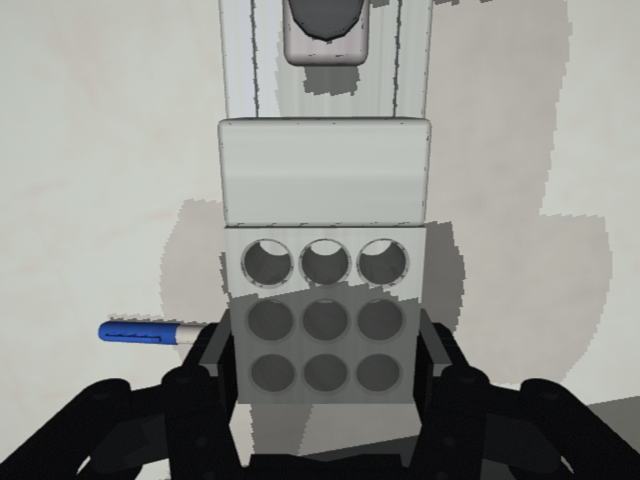

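View pics/f_side.png

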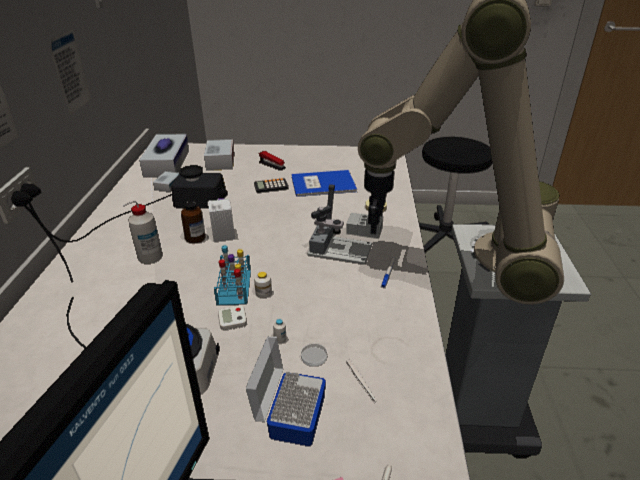

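```bash
python3 -m pendant '[[[0,0.01,0.25],[0,0,0]],[[0,0,0.25],[0,0,0]],[[0,0,0.13],[0,0,0]],[[0,0,0],[0,0,0]],[[0,0,0],[0,0,0]]]'
python3 - <<'E'
from h import *
import cv2
I=[]
for n,(x,y) in {"scene":(230,200),"side":(290,170)}.items():
    d=env.get_image(n);I.append(cv2.resize(d["image"][y:y+130,x:x+130,::-1],None,fx=3,fy=3,interpolation=cv2.INTER_CUBIC))
    np.savez(f"g_{n}.npz",**d)
cv2.imwrite("pics/g.png",cv2.hconcat(I))
cv2.imwrite("pics/g_w.png",env.get_image("wrist")["image"][:,:,::-1])
E
```

```text
time_s: 10.72
position: [0.3965, 0.0217, 0.0441]
tool_rot: [[0.976, -0.216, 0.001], [-0.216, -0.976, -0.0], [0.001, 0.0, -1.0]]
ft_force: [0.4, 0.1, -3.4]
grip_width: 0.0569
```

View pics/g.png

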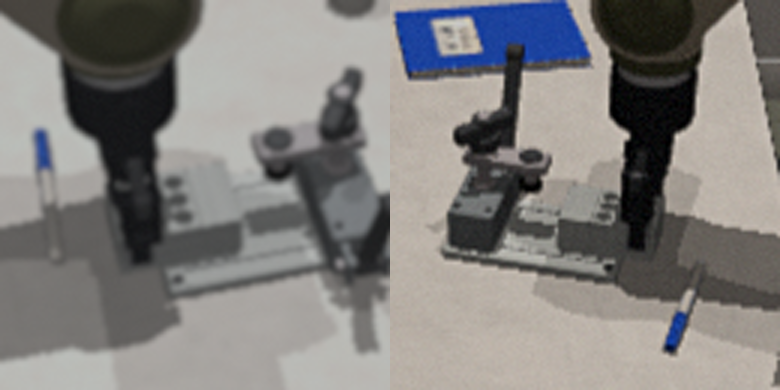

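View pics/g_w.png

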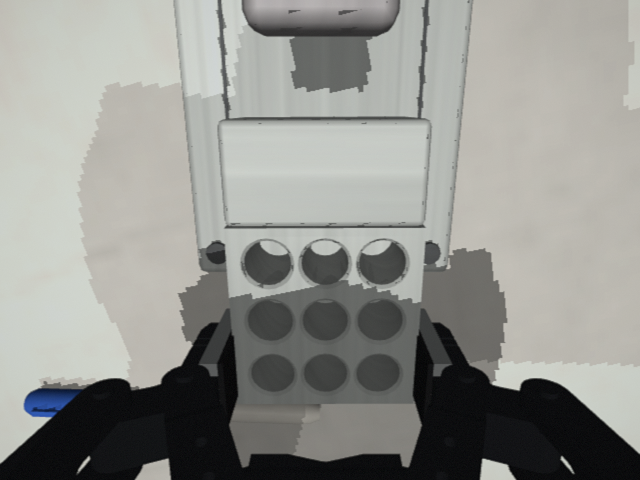

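```bash
python3 -m pendant '[[[0.14,0,0],[0,0,0]],[[0.14,0,0],[0,0,0]],[[0.14,0,0],[0,0,0]],[[0.12,0,0],[0,0,0]],[[0,0,0],[0,0,0]]]'
python3 - <<'E'
from h import *
import cv2
I=[]
for n,(x,y) in {"scene":(230,200),"side":(290,170)}.items():
    d=env.get_image(n);I.append(cv2.resize(d["image"][y:y+130,x:x+130,::-1],None,fx=3,fy=3,interpolation=cv2.INTER_CUBIC))
cv2.imwrite("pics/h.png",cv2.hconcat(I))
E
```

```text
time_s: 11.5
position: [0.4495, 0.0098, 0.0434]
tool_rot: [[0.976, -0.217, -0.0], [-0.217, -0.976, 0.0], [-0.0, 0.0, -1.0]]
ft_force: [0.2, -1.1, -3.3]
grip_width: 0.0569
```

View pics/h.png

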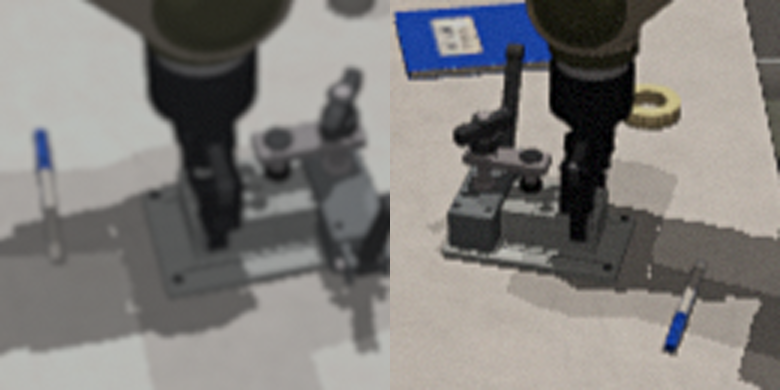

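```bash
python3 -m pendant '[[[0,0,0.02],[0,0,0]],[[0,0,0],[0,0,0]]]'; python3 -m pendant '[[[0,0,0.015],[0,0,0]],[[0,0,0],[0,0,0]]]'
```

```text
time_s: 11.85
position: [0.4488, 0.01, 0.0416]
tool_rot: [[0.976, -0.217, -0.0], [-0.217, -0.976, -0.0], [-0.0, 0.0, -1.0]]
ft_force: [-0.3, -0.1, -2.3]
grip_width: 0.0569
time_s: 12.1
position: [0.4489, 0.01, 0.0404]
tool_rot: [[0.976, -0.217, 0.0], [-0.217, -0.976, -0.0], [0.0, 0.0, -1.0]]
ft_force: [-2.2, -0.1, 2.0]
grip_width: 0.0568
```

```bash
python3 -m pendant '[[[0.025,0,0.005],[0,0,0]],[[0,0,0],[0,0,0]]]'; python3 -m pendant '[[[0.02,0,0],[0,0,0]],[[0,0,0],[0,0,0]]]'
```

```text
time_s: 12.35
position: [0.4503, 0.0098, 0.0403]
tool_rot: [[0.976, -0.216, -0.002], [-0.216, -0.976, 0.0], [-0.002, -0.0, -1.0]]
ft_force: [-9.3, 2.1, 14.5]
grip_width: 0.0566
time_s: 12.6
position: [0.4503, 0.0098, 0.0403]
tool_rot: [[0.976, -0.216, -0.006], [-0.216, -0.976, 0.001], [-0.006, 0.0, -1.0]]
ft_force: [-17.3, 1.7, 22.1]
grip_width: 0.0573
```

```bash
python3 -m pendant '[[[0,0,-0.02],[0,0,0]],[[0,0,0],[0,0,0]]]' 1; python3 -m pendant '[[[0,0,0],[0,0,0]],[[0,0,0],[0,0,0]],[[0,0,-0.4],[0,0,0]],[[-0.4,0,-0.4],[0,0,0]],[[-0.2,0,0],[0,0,0]],[[0,0,0],[0,0,0]]]' 1
python3 - <<'E'
from h import *
import cv2
I=[]
for n,(x,y) in {"scene":(230,200),"side":(290,170)}.items():
    d=env.get_image(n);I.append(cv2.resize(d["image"][y:y+130,x:x+130,::-1],None,fx=3,fy=3,interpolation=cv2.INTER_CUBIC))
cv2.imwrite("pics/i.png",cv2.hconcat(I))
d=env.get_image("wrist");np.savez("i_w.npz",**d)
cv2.imwrite("pics/i_w.png",d["image"][:,:,::-1])
E
```

```text
time_s: 12.85
position: [0.4539, 0.0088, 0.0419]
tool_rot: [[0.976, -0.217, 0.002], [-0.217, -0.976, -0.0], [0.002, 0.0, -1.0]]
ft_force: [1.1, 0.1, -0.0]
grip_width: 0.0853
time_s: 13.6
position: [0.3941, 0.0223, 0.1219]
tool_rot: [[0.976, -0.216, 0.0], [-0.216, -0.976, -0.0], [0.0, 0.0, -1.0]]
ft_force: [1.1, -0.6, 0.0]
grip_width: 0.0853
```

View pics/i.png

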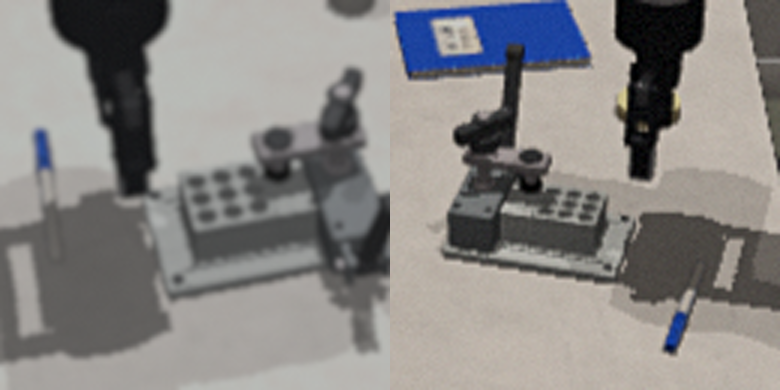

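View pics/i_w.png

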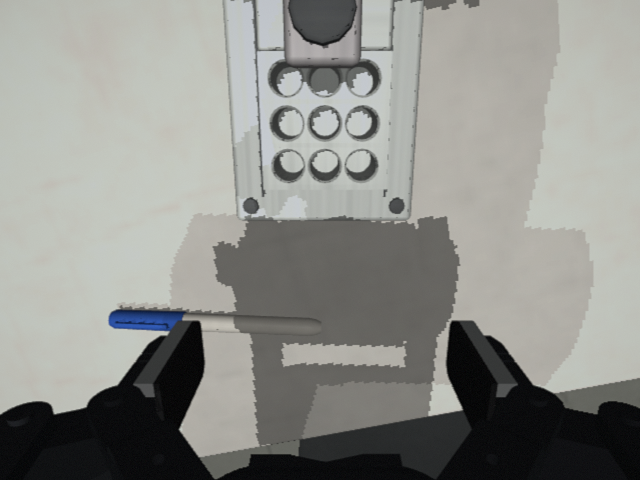

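The block sits square between the scribed lines. I'll check how far its front end is from the plate edge; it should be 26 mm when home.

```bash
python3 - <<'E'
from h import *
import cv2
np.set_printoptions(precision=4,suppress=True)
d=dict(np.load("i_w.npz"))
im=cv2.cvtColor(d["image"],cv2.COLOR_RGB2BGR)
cv2.imwrite("pics/i_z.png",cv2.resize(im[0:230,215:435],None,fx=2.5,fy=2.5,interpolation=cv2.INTER_CUBIC))
o=env.observe();R=o["tool_rot"];p=o["position"]
for u,v,z in [(325,218,.012),(325,186,.048),(325,190,.048),(325,190,.012)]: print(R.T@(ray(d,u,v,z)-p))
E
```

```text
[ 0.0176 -0.0006  0.1094]
[ 0.0425 -0.0006  0.0734]
[ 0.0406 -0.0006  0.0734]
[ 0.0338 -0.0006  0.1094]
```

View pics/i_z.png

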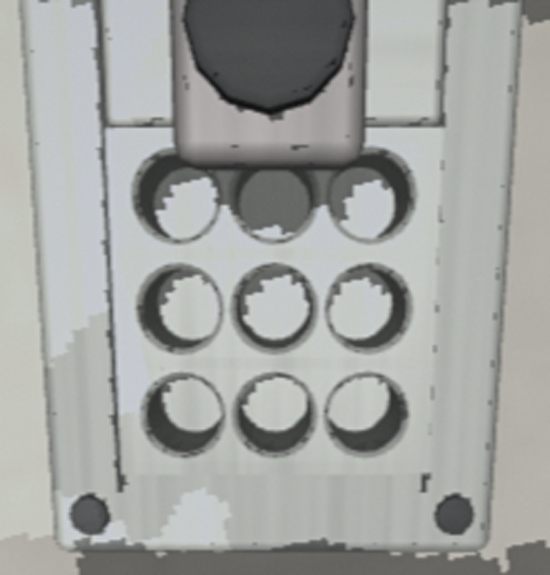

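```bash
python3 -m pendant '[[[0.13,-0.006,0],[0,0,0]],[[0,0,0.1],[0,0,0]],[[0,0,0.1],[0,0,0]],[[0,0,0.2],[0,0,0]],[[0,0,0.25],[0,0,0]],[[0,0,0.19],[0,0,0]],[[0,0,0],[0,0,0]]]' -1
python3 -m pendant '[[[0.07,0,0],[0,0,0]],[[0.04,0,0],[0,0,0]],[[0.03,0,0],[0,0,0]],[[0.02,0,0],[0,0,0]]]'
```

```text
time_s: 14.62
position: [0.4066, 0.02, 0.0364]
tool_rot: [[0.976, -0.217, -0.004], [-0.217, -0.976, 0.001], [-0.004, -0.0, -1.0]]
ft_force: [1.0, -0.2, -0.1]
grip_width: 0.0001
time_s: 15.12
position: [0.4234, 0.0162, 0.0378]
tool_rot: [[0.976, -0.217, 0.001], [-0.217, -0.976, -0.0], [0.001, 0.0, -1.0]]
ft_force: [-0.7, -0.9, -0.5]
grip_width: -0.0002
```

```bash
python3 -m pendant '[[[0.02,0,0],[0,0,0]],[[0.015,0,0],[0,0,0]]]'; python3 -m pendant '[[[0.02,0,0],[0,0,0]],[[0,0,0],[0,0,0]]]'
```

```text
time_s: 15.38
position: [0.4256, 0.0158, 0.0375]
tool_rot: [[0.976, -0.216, -0.003], [-0.216, -0.976, 0.001], [-0.003, -0.0, -1.0]]
ft_force: [-6.3, 1.7, 4.5]
grip_width: 0.0002
time_s: 15.62
position: [0.4257, 0.0159, 0.0373]
tool_rot: [[0.976, -0.216, -0.007], [-0.216, -0.976, 0.001], [-0.007, 0.0, -1.0]]
ft_force: [-10.4, 1.7, 6.3]
grip_width: 0.0
```

```bash
python3 -m pendant '[[[-0.2,0,0],[0,0,0]],[[0,0,-0.55],[0,0,0]],[[0,0,-0.6],[0,0,0]],[[0,0,-0.6],[0,0,0]],[[0.48,0,0],[0,0,0]],[[0.48,0,0],[0,0,0]],[[0.47,0.01,0],[0,0,0]],[[0,0,0],[0,0,-0.098]],[[0,0,0],[0,0,-0.098]],[[0,0,0],[0,0,-0.098]],[[0,0,0],[0,0,-0.098]],[[0,0,0],[0,0,-0.098]],[[0,0,0],[0,0,-0.098]],[[0,0,0],[0,0,0]]]' 0
python3 - <<'E'
from h import *
import cv2
np.set_printoptions(precision=4,suppress=True)
I=[]
for n,(x,y) in {"scene":(280,200),"side":(280,180)}.items():
    d=env.get_image(n);np.savez(f"j_{n}.npz",**d);I.append(cv2.resize(d["image"][y:y+100,x:x+100,::-1],None,fx=4,fy=4,interpolation=cv2.INTER_CUBIC))
cv2.imwrite("pics/j.png",cv2.hconcat(I))
d=env.get_image("wrist");np.savez("j_w.npz",**d)
cv2.imwrite("pics/j_w.png",d["image"][:,:,::-1])
E
```

```text
time_s: 17.38
position: [0.5484, -0.0125, 0.2125]
tool_rot: [[0.762, 0.647, -0.0], [0.647, -0.762, 0.0], [-0.0, -0.0, -1.0]]
ft_force: [0.6, 0.8, -0.1]
grip_width: 0.0427
```

View pics/j.png

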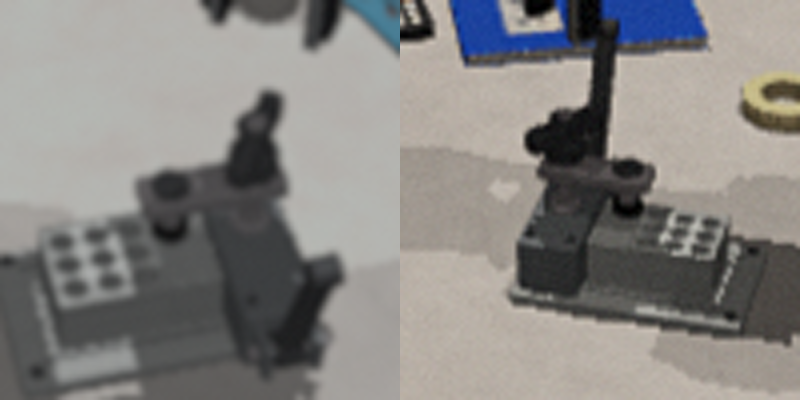

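View pics/j_w.png

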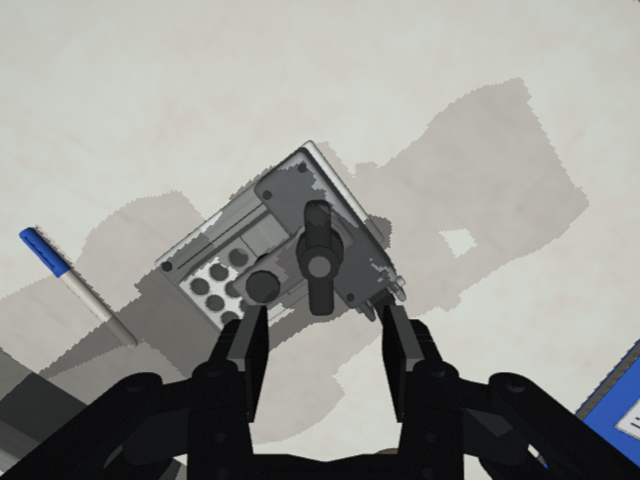

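```bash
python3 - <<'E'
from h import *
import cv2
np.set_printoptions(precision=4,suppress=True)
d=dict(np.load("j_w.npz"));im=cv2.cvtColor(d["image"],cv2.COLOR_RGB2BGR)
cv2.imwrite("pics/j_z.png",cv2.resize(im[180:330,240:400],None,fx=4,fy=4,interpolation=cv2.INTER_CUBIC))
R,t,K=d["R"],d["t"],d["K"];c=-R.T@t;print(c)
s=dict(np.load("j_scene.npz"));q=dict(np.load("j_side.npz"))
def line(d,u,v):
    r=d["R"].T@np.linalg.inv(d["K"])@np.array([u,v,1.]);return -d["R"].T@d["t"],r/np.linalg.norm(r)
def tri(*L):
    A=sum(np.eye(3)-np.outer(r,r) for _,r in L);b=sum((np.eye(3)-np.outer(r,r))@c for c,r in L)
    X=np.linalg.solve(A,b);return X,[np.linalg.norm(np.cross(X-c,r)) for c,r in L]
# rod/nut top centre wrist + scene
print(tri(line(d,320,263),line(s,347,225)))
for z in (.095,.105,.115,.125): print(z,np.linalg.norm(ray(d,318,201,z)-ray(d,322,316,z)), ray(d,320,264,z))
E
```

```text
[0.6084 0.0387 0.3369]
(array([ 0.552 , -0.0078,  0.1415]), [np.float64(0.0019044246519466447), np.float64(0.0019044246519465675)])
0.095 0.07482264716643482 [ 0.5361 -0.018   0.095 ]
0.105 0.0717294800226081 [ 0.5391 -0.0156  0.105 ]
0.115 0.06863631287878136 [ 0.5421 -0.0133  0.115 ]
0.125 0.06554314573495455 [ 0.5451 -0.0109  0.125 ]
```

View pics/j_z.png

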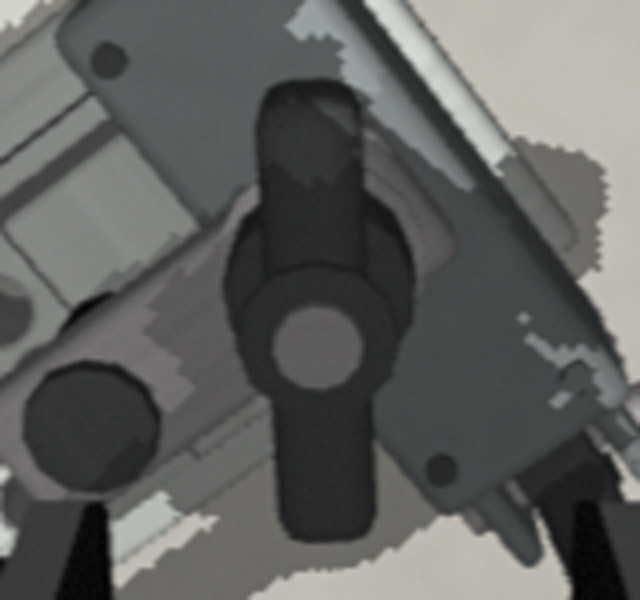

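```bash
python3 - <<'E'
from h import *
import cv2
np.set_printoptions(precision=2,suppress=True)
d=dict(np.load("j_w.npz"));s=dict(np.load("j_scene.npz"));q=dict(np.load("j_side.npz"))
for z in (.08,.09,.10,.11,.12,.13):
    X=np.array([.5458,-.0106,z]); a,b,c=proj(s,X),proj(q,X),proj(d,X)
    print(z,"scene crop",(a-[280,200])*8-[400,0],"side crop",(b-[280,180])*8-[200,150],"wrist",c)
I=[cv2.resize(s["image"][200:260,330:380,::-1],None,fx=8,fy=8,interpolation=cv2.INTER_CUBIC),cv2.resize(q["image"][198:258,305:355,::-1],None,fx=8,fy=8,interpolation=cv2.INTER_CUBIC)]
cv2.imwrite("pics/k.png",cv2.hconcat(I))
E
```

```text
0.08 scene crop [102.14 378.67] side crop [131.09 202.46] wrist [321.21 237.79]
0.09 scene crop [103.85 352.62] side crop [130.98 178.05] wrist [321.05 242.61]
0.1 scene crop [105.6  326.22] side crop [130.88 153.45] wrist [320.89 247.79]
0.11 scene crop [107.36 299.45] side crop [130.77 128.64] wrist [320.71 253.39]
0.12 scene crop [109.15 272.3 ] side crop [130.66 103.64] wrist [320.51 259.44]
0.13 scene crop [110.96 244.79] side crop [130.55  78.43] wrist [320.3  266.01]
```

View pics/k.png

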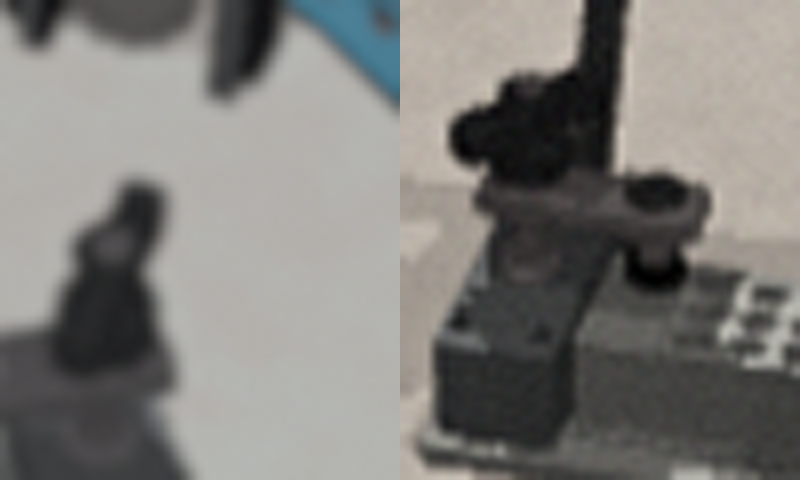

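```bash
python3 - <<'E'
from h import *
np.set_printoptions(precision=4,suppress=True)
d=dict(np.load("j_w.npz"));o=env.observe();R,p=o["tool_rot"],o["position"]
P=lambda u,v,z=.124:ray(d,240+u/4,180+v/4,z)
for (a,b) in [((311,110),(326,540)),((264,200),(283,480)),((359,180),(374,480)),((309,110),(317,345))]:
    A,B=P(*a),P(*b);v=A-B;print(np.degrees(np.arctan2(v[1],v[0])),np.linalg.norm(v),(A+B)/2)
print("rod",P(317,346,.130),"toolx",np.degrees(np.arctan2(R[1,0],R[0,0])))
for X in [np.array([.5458,-.0106,.115]),P(317,346,.130)]: print(R.T@(X-p))
E
```

```text
41.78934274834904 0.061805398167416745 [ 0.5449 -0.0109  0.124 ]
43.07965531217011 0.04047765401609991 [ 0.5399 -0.0071  0.124 ]
43.09765494931655 0.04320319134440838 [ 0.549  -0.0158  0.124 ]
41.72143825659847 0.03249331863450259 [ 0.5556 -0.0009  0.124 ]
rod [ 0.5452 -0.0104  0.13  ] toolx 40.257306709136685
[-0.0008 -0.0031  0.0976]
[-0.001  -0.0037  0.0826]
```

```bash
python3 -m pendant '[[[0,0,0],[0,0,-0.023]],[[0.19,-0.033,0.2],[0,0,0]],[[0,0,0.3],[0,0,0]],[[0,0,0.3],[0,0,0]],[[0,0,0.16],[0,0,0]],[[0,0,0],[0,0,0]]]' 0 30
python3 - <<'E'
from h import *
import cv2
d=env.get_image("wrist");cv2.imwrite("pics/l_w.png",d["image"][:,:,::-1])
E
```

```text
time_s: 18.27
position: [0.5598, 0.0029, 0.1157]
tool_rot: [[0.737, 0.676, -0.002], [0.676, -0.737, 0.001], [-0.001, -0.002, -1.0]]
ft_force: [0.6, 0.5, 1.2]
grip_width: 0.0425
```

View pics/l_w.png

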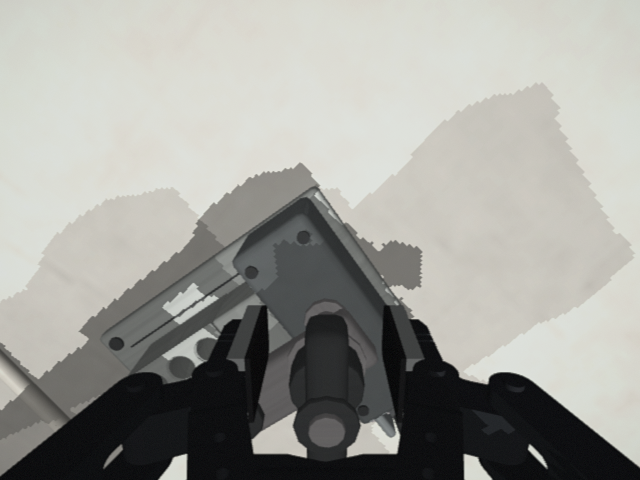

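```bash
python3 -m pendant '[[[0,0,0],[0,0,0]],[[0,0,0],[0,0,0]],[[0,0,0],[0,0,0]],[[0,0,0],[0,0,0]]]' -1 30; python3 - <<'E'
from h import *
o=env.observe();print(o["position"],o["wrist_torque"],np.degrees(np.arctan2(o["tool_rot"][1,0],o["tool_rot"][0,0])))
E
```

```text
time_s: 18.82
position: [0.5615, 0.0038, 0.1177]
tool_rot: [[0.738, 0.675, 0.005], [0.675, -0.738, 0.002], [0.005, 0.002, -1.0]]
ft_force: [4.7, 5.7, -0.2]
grip_width: 0.0133
[0.5615297  0.00376205 0.11766776] [ 1.14580525 -0.93299715 -0.03337675] 42.47645446572219
```

```bash
python3 -m pendant '[[[-0.003,0.034,0.005],[0,0,0.102]],[[-0.003,0.034,0.005],[0,0,0.102]],[[-0.003,0.034,0.005],[0,0,0.102]]]'; python3 -m pendant '[[[-0.003,0.034,0.005],[0,0,0.102]],[[-0.003,0.034,0.005],[0,0,0.102]],[[-0.003,0.034,0.005],[0,0,0.102]],[[0,0,0],[0,0,0]],[[0,0,0],[0,0,0]]]';  python3 - <<'E'
from h import *
import cv2
o=env.observe();print(o["position"],o["wrist_torque"],np.degrees(np.arctan2(o["tool_rot"][1,0],o["tool_rot"][0,0])))
d=env.get_image("wrist");cv2.imwrite("pics/m_w.png",d["image"][:,:,::-1])
E
```

```text
time_s: 19.2
position: [0.5666, -0.0053, 0.1162]
tool_rot: [[0.967, 0.253, 0.005], [0.253, -0.968, 0.001], [0.005, -0.0, -1.0]]
ft_force: [4.4, 4.8, -0.7]
grip_width: 0.0134
time_s: 19.82
position: [0.5668, -0.0157, 0.1147]
tool_rot: [[0.976, -0.219, 0.005], [-0.219, -0.976, 0.001], [0.005, -0.002, -1.0]]
ft_force: [5.2, 3.7, -1.4]
grip_width: 0.0135
[ 0.56675016 -0.01574477  0.11473137] [ 0.73638818 -1.07983832 -0.28566339] -12.628539968978117
```

View pics/m_w.png

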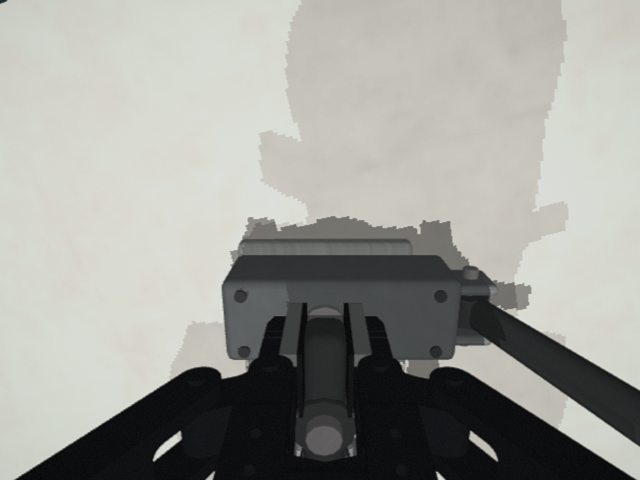

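```bash
python3 -m pendant '[[[0,0,0],[0,0,0]],[[0,0,0],[0,0,0]],[[0,0,0],[0,0,0]],[[0,0,-0.3],[0,0,0]],[[-0.2,0,-0.7],[0,0,0]],[[-0.2,0,0],[0,0,0]],[[0,0,0],[0,0,0]]]' 0;  python3 - <<'E'
from h import *
import cv2
np.set_printoptions(precision=4,suppress=True)
d=env.get_image("wrist");cv2.imwrite("pics/n_w.png",d["image"][:,:,::-1]);np.savez("n_w.npz",**d)
E
```

```text
time_s: 20.75
position: [0.5281, -0.008, 0.2043]
tool_rot: [[0.976, -0.218, 0.0], [-0.218, -0.976, -0.0], [0.0, 0.0, -1.0]]
ft_force: [0.1, -0.1, 0.5]
grip_width: 0.0429
```

View pics/n_w.png

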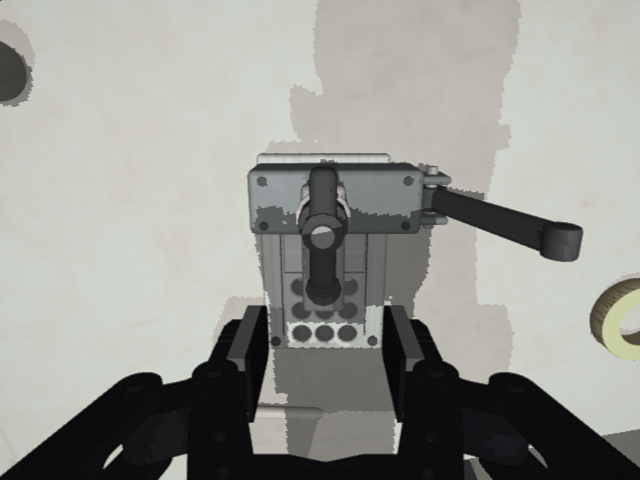

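```bash
python3 -m pendant '[[[0,0,0],[0,0,-0.111]],[[0,0,0],[0,0,-0.111]],[[0,0,0],[0,0,-0.111]],[[0,0,0],[0,0,-0.111]],[[0,0,0],[0,0,-0.111]],[[0,0,0],[0,0,-0.111]],[[0,0,0],[0,0,-0.111]],[[0,0,0],[0,0,-0.111]],[[0,0,0],[0,0,-0.111]],[[-0.48,0.09,0],[0,0,0]],[[-0.47,0.09,0],[0,0,0]],[[0,0,0],[0,0,0]]]' 0;  python3 - <<'E'
from h import *
import cv2
np.set_printoptions(precision=4,suppress=True)
d=env.get_image("wrist");cv2.imwrite("pics/o_w.png",d["image"][:,:,::-1]);np.savez("o_w.npz",**d)
E
```

```text
time_s: 22.3
position: [0.5259, -0.1078, 0.2027]
tool_rot: [[0.224, 0.975, -0.001], [0.975, -0.224, 0.0], [-0.0, -0.001, -1.0]]
ft_force: [0.0, -0.4, -0.6]
grip_width: 0.0428
```

View pics/o_w.png

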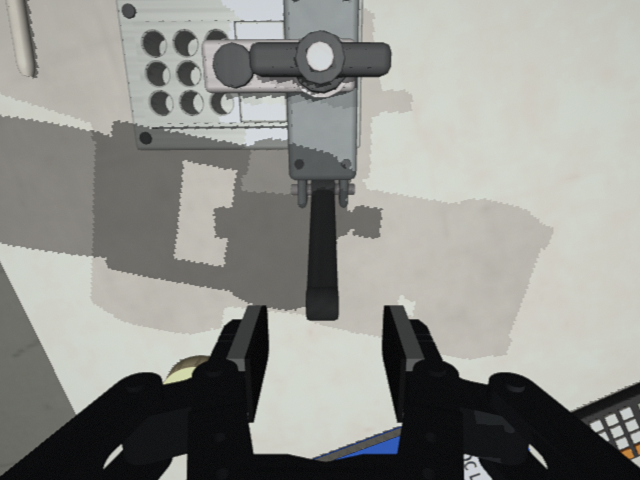

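```bash
python3 -m pendant '[[[0.02,-0.01,0.25],[0,0,-0.005]],[[0,0,0.3],[0,0,0]],[[0,0,0.25],[0,0,0]],[[0,0,0],[0,0,0]]]' 0 30; python3 -m pendant '[[[0,0,0],[0,0,0]],[[0,0,0],[0,0,0]],[[0,0,0],[0,0,0]],[[0,0,0],[0,0,0]]]' -1 30
```

```text
time_s: 22.85
position: [0.5245, -0.1015, 0.1221]
tool_rot: [[0.211, 0.977, -0.004], [0.977, -0.211, 0.002], [0.001, -0.004, -1.0]]
ft_force: [-0.6, 1.0, 0.4]
grip_width: 0.0426
time_s: 23.35
position: [0.5253, -0.1025, 0.1248]
tool_rot: [[0.212, 0.977, 0.002], [0.977, -0.212, -0.0], [0.0, 0.002, -1.0]]
ft_force: [-1.9, 2.8, 6.4]
grip_width: 0.015
```

```bash
python3 -m pendant '[[[0,0,0],[0,0,0]],[[0,0,0],[0,0,0]],[[-0.06,0,0],[0,0,0]],[[0,0,0],[0,0,0]]]' -0.2 30; python3 -m pendant '[[[0,0,0],[0,0,0]],[[0,0,0],[0,0,0]],[[0,0,0],[0,0,0]],[[0,0,0],[0,0,0]]]' -1 30
python3 - <<'E'
from h import *
import cv2
I=[]
for n,(x,y) in {"scene":(280,200),"side":(280,170)}.items():
    d=env.get_image(n);I.append(cv2.resize(d["image"][y:y+120,x:x+120,::-1],None,fx=3,fy=3,interpolation=cv2.INTER_CUBIC))
cv2.imwrite("pics/p.png",cv2.hconcat(I))
E
```

```text
time_s: 23.85
position: [0.5237, -0.1091, 0.1237]
tool_rot: [[0.213, 0.977, -0.0], [0.977, -0.213, -0.0], [-0.0, -0.0, -1.0]]
ft_force: [-0.4, 0.3, 0.2]
grip_width: 0.034
time_s: 24.35
position: [0.5239, -0.1087, 0.1238]
tool_rot: [[0.212, 0.977, 0.0], [0.977, -0.212, -0.0], [-0.0, 0.001, -1.0]]
ft_force: [0.6, -2.8, -0.8]
grip_width: 0.0152
```

View pics/p.png

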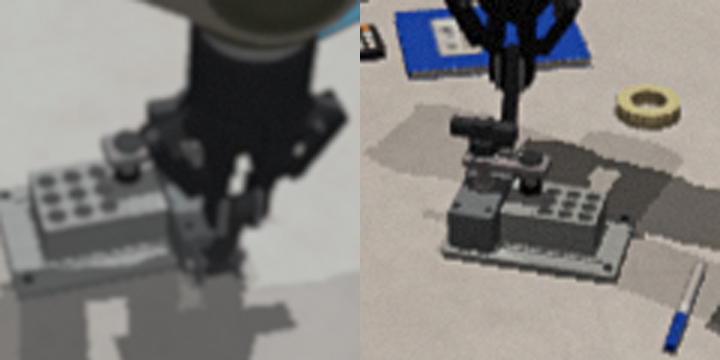

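```bash
python3 -m pendant '[[[-0.11,0,0.041],[0,0,0]],[[-0.104,0,0.054],[0,0,0]],[[-0.096,0,0.067],[0,0,0]],[[-0.087,0,0.079],[0,0,0]],[[-0.076,0,0.089],[0,0,0]]]'
python3 -m pendant '[[[-0.064,0,0.098],[0,0,0]],[[-0.051,0,0.106],[0,0,0]],[[-0.037,0,0.111],[0,0,0]],[[-0.022,0,0.115],[0,0,0]],[[-0.008,0,0.117],[0,0,0]],[[0,0,0],[0,0,0]],[[0,0,0],[0,0,0]]]'
```

```text
time_s: 25.08
position: [0.5138, -0.1547, 0.0912]
tool_rot: [[0.212, 0.977, 0.001], [0.977, -0.212, 0.001], [0.001, 0.001, -1.0]]
ft_force: [0.2, 3.2, 6.7]
grip_width: 0.0154
time_s: 25.95
position: [0.5097, -0.1731, 0.0359]
tool_rot: [[0.212, 0.977, -0.0], [0.977, -0.212, -0.0], [-0.0, -0.0, -1.0]]
ft_force: [-0.6, -5.9, -2.3]
grip_width: 0.0155
```

```bash
python3 -m pendant '[[[0,0,0.03],[0,0,0]],[[0,0,0],[0,0,0]],[[0,0,0],[0,0,0]]]'
```

```text
time_s: 26.32
position: [0.5098, -0.173, 0.0335]
tool_rot: [[0.212, 0.977, 0.0], [0.977, -0.212, -0.001], [-0.001, 0.0, -1.0]]
ft_force: [-2.4, -5.9, 3.3]
grip_width: 0.0157
```

```bash
python3 -m pendant '[[[0,0,0.03],[0,0,0]],[[0,0,0],[0,0,0]],[[0,0,0],[0,0,0]]]'; python3 - <<'E'
from h import *
import cv2
I=[]
for n,(x,y) in {"scene":(280,220),"side":(280,170)}.items():
    d=env.get_image(n);I.append(cv2.resize(d["image"][y:y+120,x:x+120,::-1],None,fx=3,fy=3,interpolation=cv2.INTER_CUBIC))
cv2.imwrite("pics/q.png",cv2.hconcat(I))
E
```

```text
time_s: 26.7
position: [0.5099, -0.173, 0.0323]
tool_rot: [[0.212, 0.977, 0.001], [0.977, -0.212, -0.002], [-0.001, 0.002, -1.0]]
ft_force: [-7.9, -2.8, 22.2]
grip_width: 0.0154
```

View pics/q.png

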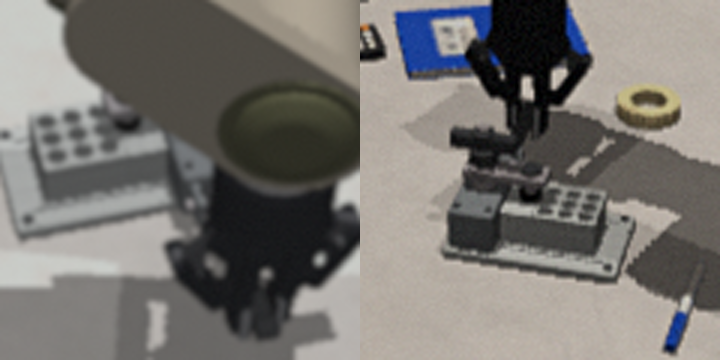

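```bash
python3 -m pendant '[[[0,0,0],[0,0,0]],[[0,0,0],[0,0,0]],[[0,0,0],[0,0,0]],[[0,0,-0.3],[0,0,0]],[[0,0,-0.6],[0,0,0]],[[0,0,-0.6],[0,0,0]],[[-0.3,0,0],[0,0,0]],[[0,0,0],[0,0,0]]]' 0; python3 - <<'E'
from h import *
import cv2
I=[]
for n,(x,y) in {"scene":(280,220),"side":(280,170)}.items():
    d=env.get_image(n);np.savez(f"r_{n}.npz",**d);I.append(cv2.resize(d["image"][y:y+130,x:x+130,::-1],None,fx=3,fy=3,interpolation=cv2.INTER_CUBIC))
    cv2.imwrite(f"pics/r_{n}.png",d["image"][:,:,::-1])
cv2.imwrite("pics/r.png",cv2.hconcat(I))
d=env.get_image("wrist");np.savez("r_w.npz",**d)
cv2.imwrite("pics/r_w.png",d["image"][:,:,::-1])
E
```

```text
time_s: 27.8
position: [0.5032, -0.2029, 0.1801]
tool_rot: [[0.214, 0.977, 0.0], [0.977, -0.214, -0.0], [-0.0, 0.0, -1.0]]
ft_force: [0.5, 0.2, 0.2]
grip_width: 0.0423
```

View pics/r.png

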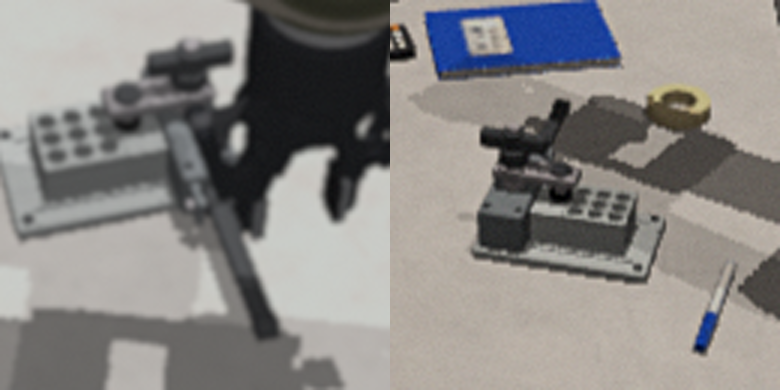

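View pics/r_w.png

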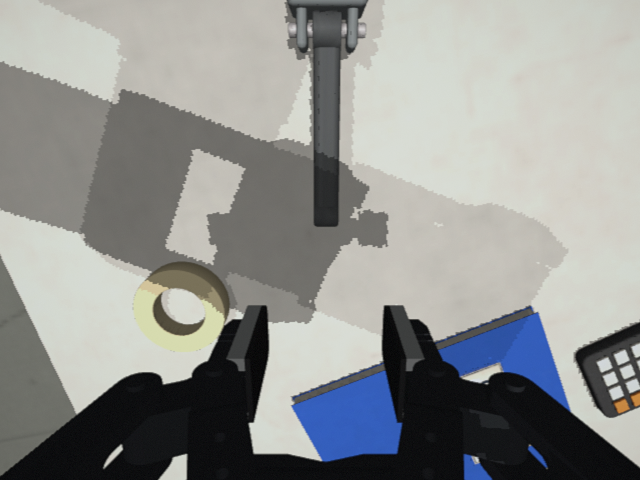

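View pics/r_side.png

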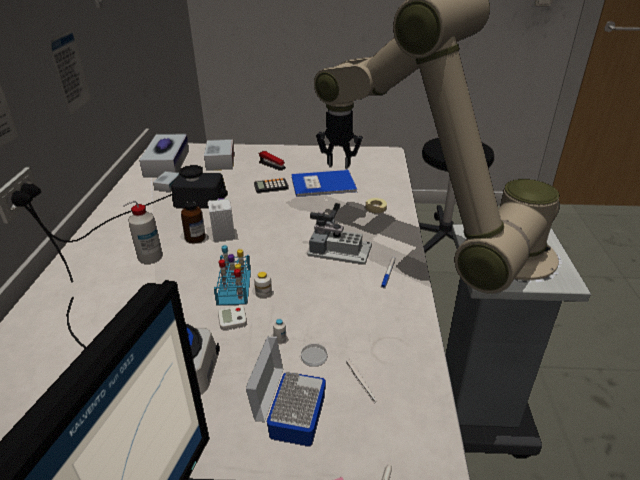

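```bash
python3 -m pendant '[[[0.5,0,-0.2],[0,0,0]],[[0.5,0,-0.2],[0,0,0]],[[0.5,0,-0.1],[0,0,0]],[[0,0,0],[0,0,0]],[[0,0,0],[0,0,0]]]'; python3 - <<'E'
from h import *
import cv2
np.set_printoptions(precision=4,suppress=True)
for f,e,pin in (("c_w",(323,287),(324,82)),("r_w",(326,226),(326,30))):
    d=dict(np.load("c_wrist.npz" if f=="c_w" else "r_w.npz"));a,b=ray(d,*e,.0415),ray(d,*pin,.036);print(np.linalg.norm((a-b)[:2]),a,b)
for n in("scene","side"):
    a=np.load(f"r_{n}.npz")["image"];b=np.load(f"c_{n}.npz")["image"]
    cv2.imwrite(f"pics/s_{n}.png",cv2.hconcat([cv2.resize(x[220:350,300:400,::-1] if n=="scene" else x[190:270,300:400,::-1],None,fx=3.5,fy=3.5) for x in(b,a)]))
d=env.get_image("wrist");np.savez("s_w.npz",**d)
cv2.imwrite("pics/s_w.png",d["image"][:,:,::-1])
E
```

```text
time_s: 28.58
position: [0.5351, -0.0551, 0.2293]
tool_rot: [[0.211, 0.977, -0.001], [0.977, -0.211, 0.0], [-0.0, -0.001, -1.0]]
ft_force: [0.9, 0.6, 0.5]
grip_width: 0.0427
0.11560903443126097 [ 0.5042 -0.1962  0.0415] [ 0.5298 -0.0834  0.036 ]
0.11515927295183256 [ 0.5045 -0.1956  0.0415] [ 0.5291 -0.0831  0.036 ]
```

View pics/s_w.png

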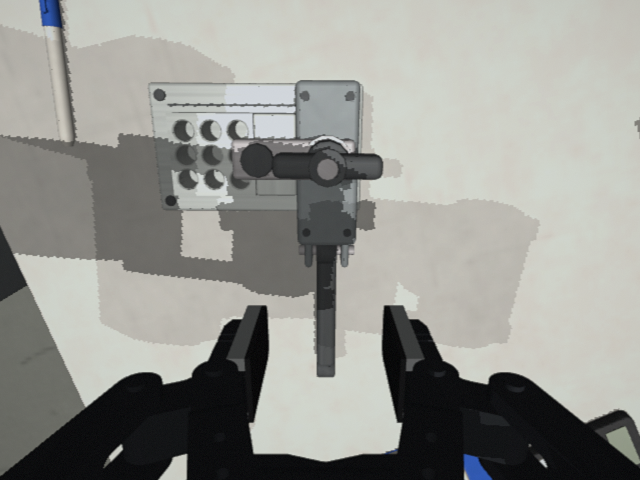

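View pics/s_scene.png

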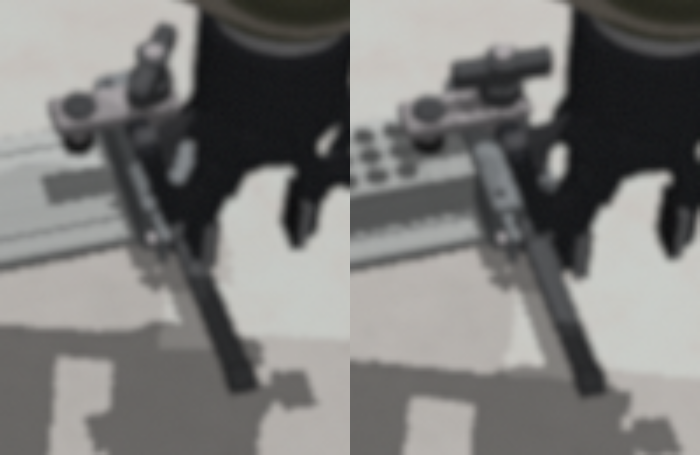

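View pics/s_side.png

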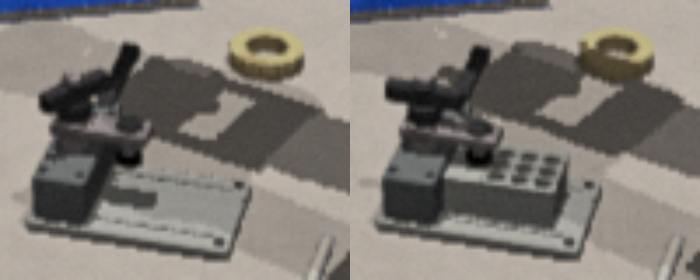

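```bash
python3 - <<'E'
from h import *
import cv2
np.set_printoptions(precision=4,suppress=True)
d=dict(np.load("s_w.npz"));im=cv2.cvtColor(d["image"],cv2.COLOR_RGB2BGR)
cv2.imwrite("pics/t.png",cv2.resize(im[70:260,140:390],None,fx=3,fy=3,interpolation=cv2.INTER_CUBIC))
e=np.array([.9765,-.2156,0]);y=np.array([.2156,.9765,0])
for n,a in {"groove":(253.5,155,.048),"hous":(297,155,.055),"front":(156,155,.012),"blk end top":(171,155,.048)}.items():
    X=ray(d,*a);print(n,X@e,X@y)
E
```

```text
groove 0.4824366058536016 0.10773485373052483
hous 0.5139784689376603 0.10858450871784225
front 0.3984489714346341 0.10361296983450194
blk end top 0.4234691120575063 0.10754808609869809
```

View pics/t.png

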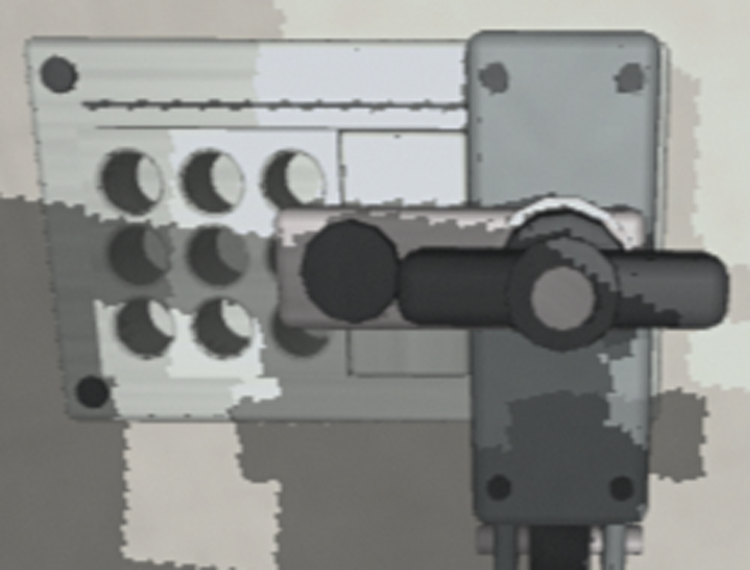

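```bash
python3 - <<'E'
from rig import env
print(env.close_job(), env.observe()["time_s"])
E
```

```text
the job is handed in; nothing more can be done
the job is handed in; nothing more can be done
```

The block is clamped on the stand, and I handed the job in at about 28.6 s on the robot's clock. The hand-in reports no verdict.

**What I did:** In the order asked:
1. I flipped the lever fully up.
2. I set the block on the plate, plain end first under the arm, and pushed it against the housing.
3. I turned the nut clockwise about 55° with the lever still open.
4. I flipped the lever fully down and backed the gripper clear.

**Last checks:**
- **Block:** it sits square between the scribed lines. It stopped moving at about 10 N of push. Measured from its front end, its back end comes within about 1 mm of the housing face.
- **Nut:** the bar looks parallel to the arm in the overhead view. The tool finished at -12.6°, against my estimate of -12.5° for the stand.
- **Lever:** it reached a firm stop at about 22 N, and its tip is back where it started in the images.
- **Foot:** it looks seated on the block, but I didn't measure how hard it presses.
- **Other things on the counter:** those in view looked unmoved.

**Disagreements:**
- My first position estimate for the stand was about 2 mm too far back compared with where the block actually stopped.
- Before the final push, the block's front end measured 23 mm from the plate's front edge instead of 26 mm. The same gap was about 25 mm in the last picture.

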